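# Put the stapler away and hasp the drawer

## Robot

A 6-joint arm with a two-finger parallel gripper is mounted at the origin on the work surface. World frame = base frame: x ahead of the robot, y to its left, z up, the work surface at z = 0. Lengths are in m, angles in rad, forces in N, time in s.
With the tool pointing down it reaches from about 0.375 to 0.925 m from the base axis. Payload 5.7 kg.
Tool frame: the origin (TCP) lies between the finger pads; the fingertips stand r.tip_reach ahead of it and the grasp point (between the pads) lies 6 mm ahead of it (r.tip_reach is the distance from the TCP to the fingertips, in m); z points along the fingers, y is the line along which they close (so a half turn about z gives the same grasp; the last joint's range is limited). The gripper opens to 85 mm and grips with 20 to 120 N. Pads are 22 mm wide; open, the fingers measure 114 mm over their backs; the gripper's body (76 mm by 85 mm) begins 54 mm behind the grasp point. The pads swing forward as they close: fully open they stand 13 mm farther back than shut.
Start: joints at [-1.413, 0.359, 1.51, -0, 1.272, -0.115], TCP at [0.162, -0.578, 0.236] pointing down, gripper open.
Joint ranges: [-2.97, 2.97], [-1.01, 2.36], [0.21, 2.38], [-0.96, 4.11], [0.2, 2.71], [-2.98, 2.98]. Speed limits (rad/s): [2.39, 2.39, 3.14, 3.14, 3.14, 3.14].

## Interface

Orientations are given as [roll, pitch, yaw] about the fixed x, y, z axes, in that order (R = Rz(yaw) Ry(pitch) Rx(roll)).
In Python, from cell import r, optics gives the robot as it stands.
- The arm moves only by the shell command python3 -m crank 'ROWS' [FORCE]. ROWS is JSON, a list of rows, each an object of numbers: "x", "y", "z": the shift along the tool's x, y, z in mm; "ax", "ay", "az": the turn, a rotation vector about the tool's x, y, z in rad; "jaw": the closure in counts, from 0 (fully open) to 255 (shut). In form: [{"x": .., "y": .., "z": .., "ax": .., "ay": .., "az": .., "jaw": ..}, ...]. A call has 1 to 12 rows; each row shifts and turns the commanded pose from where the row before left it, along the tool's axes as they then stand; what a row does not reach is not made up. A row lasts 1/10 s, in which the tool goes at most 50 mm and 8.59 degrees, less where a joint would pass 70% of its speed; a pose out of reach is approached as far as the arm can. A call with a gripper value outside its range is refused whole. The fingers move at their own pace and stop on an object; FORCE is the grip in N (left out, the last holds). Time passes only in rows, so rows that do not move let the fingers close. It gives the time, the measured TCP pose, the force, the opening and the grip force at its end, in the units of the state.
- r.state(): the state, without advancing time (a new reading comes with each control period).
- optics.grab_frame(name): name is "scene" or "top" or "wrist"; returns the picture (400x640x3 uint8, red, green, blue); there is no depth.
- optics.calibration(name): a dict with "K" (3x3 intrinsics, pixels), "R" (3x3) and "t" (3): a world point X has camera coordinates R X + t. Camera axes: x right, y down, z forward; pixel columns grow to the right and rows downward; lengths in m; the calibration is good to about 2 mm. A picture is of the moment at which its call begins: read the wrist's pose just before it. calibration takes no time and is no camera call; for the wrist camera it gives the pose at the moment of the call.
- r.finish_job(): hands the job in; it is judged then, once.
The state is a dict: "time": time; "qpos": joint angles; "joint_velocities": joint speeds; "joint_torque": joint torques, N m; "eef_pos": TCP position; "tcp_rot": TCP orientation; "ft_force": force on the tool from outside, world axes, zero at the start; "wrist_torque": the same for the moment, N m; "width": opening from 0.0 (shut) to 1.0 (fully open); "finger_force": force on a finger pad.
Only numpy, scipy, OpenCV 4.12 (cv2) and the standard library are available. Lean on these libraries where they do the work, as an engineer would, in place of code of your own. Each camera call takes 0.05 s, during which the arm holds its last target. There are 200 camera calls.

## Task

Put the red stapler away: pull the upper drawer of the small cabinet right out to its stop, lay the stapler on its base in the empty compartment and let go, then push the drawer fully shut. Once it is shut, swing the yellow hasp over and down until it lies flat over the staple, and leave everything else where it stands.

Things in the scene. Friction and masses are not known exactly. Their poses are not given: they have to be found in the camera images.
- stapler_mid (a point): Red and black office stapler, a plain block 120 long (its x axis) x 34 wide (y) x 42 high (z), about 0.3 kg, standing loose on the table on one side, left or right. The point is its centre, 21 above its underside.
- drawer (a joint): Upper drawer of the blue-fronted grey cabinet, in m: 0 = fully shut, 0.13 = out at its stop (slides straight out along the cabinet's -x, towards the robot). It starts shut or a little ajar; about 2 N of friction, no latch.
- handle (a point): Middle of the drawer's steel bar handle: bar 10 thick, 96 long between its two ends, parallel to the cabinet's front (y), 42 in front of the front face and 30 below the cabinet's top. Its axes are the cabinet's: -x points out of the front, z up. It moves with the drawer.
- bay (a point): On the floor of the drawer's empty compartment, midway across, 65 behind the drawer front's inner face. Compartment: 144 wide (y, cabinet axes), 205 long (x), walls 44 high, floor 64 below the cabinet's top. Drawer at its stop: the front 130 lie open, this point at their middle; the rest is roofed (54 high). The narrow -y compartment is full. Moves with the drawer.
- cabinet: Small steel desktop cabinet, fixed where it stands: carcass 260 deep (x) x 250 wide (y) x 150 high, drawer fronts 15 thick before it (front face at x = -145). Origin at the centre of its underside on the table; -x is its front, towards the robot. A tape roll and a carton stand on its top.
- hasp (a joint): Angle in rad of the yellow hasp plate on the cabinet's top: 0 = lying flat forwards over the staple (closed), 1.57 = upright, more = leaning back, at most 2.3. Stiff hinge (about 0.07 N m): it stays where it is left and has to be pushed all the way down.
- hasp_hinge (a point): Middle of the hasp's hinge line, which runs along the cabinet's y, 156 above the table (6 above the cabinet's top), 57.5 behind the front face. Axes as the cabinet's. The brass staple, an upright loop 22 wide and 22 high on the drawer front's top edge, stands 50 before this line when the drawer is shut and passes through the hasp's slot.
- hasp_nose (a point): Middle of the free edge of the hasp, 85 from the hinge line. The hasp is 44 wide and 4 thick; its slot for the staple lies 42 to 58 from the hinge line, the rest is solid plate.
- calculator: Bystander: black desk calculator 140 x 80 x 20, on the table, on the other side from the stapler. Origin under its centre.
- pencup: Bystander: black pen cup with pens, 72 across, 140 high with the pens, left or right of the cabinet. Origin under its centre.
- sanitizer: Bystander: pink pump bottle, 68 across, 175 high, left or right of the cabinet. Origin under its centre.
- taperoll: Bystander: black roll of tape lying flat on the cabinet's top, 90 across, 45 high. Origin under its centre.
- carton_front (a point): Bystander: brown carton 50 (x) x 80 (y) x 50 high standing on the cabinet's top behind the hasp. The point is the middle of the lower edge of its face towards the robot.
- tapemeasure: Bystander: yellow and black tape measure 65 x 45 x 60 high, at the far left or right. Origin under its centre.
- battery: Bystander: green and black power-tool battery 75 x 60 x 50 high, at the far left or right. Origin under its centre.
Mind the look-alikes: they are no part of the job. What is meant by the part that bears stapler_mid is not turquoise, and is the larger of those in its own colour.

How it is judged:
By the outcome, as a careful person would: the job done as asked, in the order asked, and still so for the second after the job is handed in, with the robot touching nothing.
It also fails if it takes over 72 s, if anything falls off the work surface, if the arm or the gripper's body presses on something with over 40 N, if the wrist force passes 120 N, or if a joint passes its speed limit or range.

## Working session

There is one attempt and no reset: what is moved stays moved. The work goes in short steps, Python scripts to look and compute and a shell command to move; the robot and the scene stay as the last step left them, time stands still between calls to the robot, and variables do not carry over. Pictures are saved under pics/ and viewed, at most 10 in all, crops included, and the job is handed in when it is done.

```bash
ls; mkdir -p pics; python3 - <<'E'
from cell import r, optics
import cv2,json
print(r.state(), r.tip_reach)
for n in ("scene","top"):
    im=optics.grab_frame(n); cv2.imwrite(f"pics/{n}0.png",im[:,:,::-1])
    c=optics.calibration(n); print(n,c)
E
```

```text
pics
{'time': 0.0, 'qpos': array([-1.41306271e+00,  3.59526088e-01,  1.51143651e+00, -6.09676605e-06,
        1.27253945e+00, -1.15091353e-01]), 'joint_velocities': array([-3.09469496e-05, -1.29211943e-03, -5.72622494e-04, -1.97552700e-04,
       -5.45715257e-04,  8.00723793e-04]), 'joint_torque': array([-4.65062389e-03, -5.27624309e+01, -2.78627139e+01, -3.27738908e-04,
        1.34258461e-02,  1.91403450e-05]), 'eef_pos': array([ 0.16155862, -0.57712589,  0.2354395 ]), 'tcp_rot': array([-3.13969522e+00, -2.13484157e-04,  2.72826563e-01]), 'ft_force': array([-0.56379367,  0.54888005, -0.37150779]), 'wrist_torque': array([-0.00814879, -0.00351764, -0.00218247]), 'finger_force': 0.0, 'width': 1.0034261185362763} 0.025
scene {'K': array([[385.37792702,   0.        , 315.04880028],
       [  0.        , 385.37792702, 197.80015677],
       [  0.        ,   0.        ,   1.        ]]), 'R': array([[-0.04478024,  0.99898   , -0.00580359],
       [ 0.76146218,  0.03037163, -0.64749742],
       [-0.64666071, -0.03341431, -0.76204554]]), 't': array([ 0.00754254, -0.34224843,  1.39771336])}
top {'K': array([[374.7384015 ,   0.        , 319.64042639],
       [  0.        , 374.7384015 , 195.54283205],
       [  0.        ,   0.        ,   1.        ]]), 'R': array([[-0.02140688, -0.99971091, -0.0109468 ],
       [-0.99331336,  0.02250979, -0.11323374],
       [ 0.11344742,  0.00844962, -0.99350807]]), 't': array([0.02168699, 0.54757824, 1.0975352 ])}
```

View pics/scene0.png

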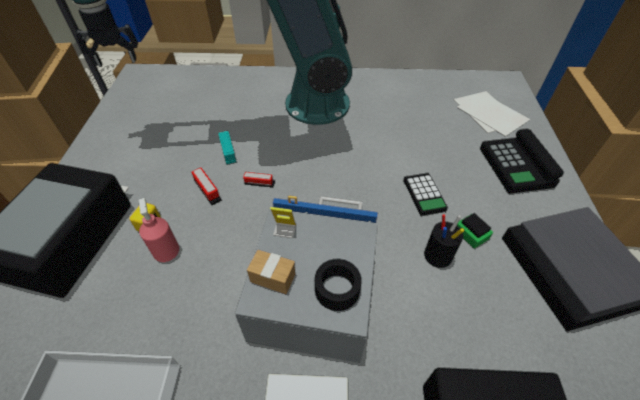

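View pics/top0.png

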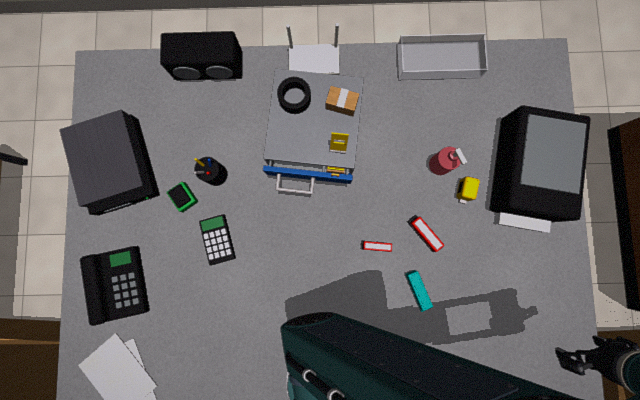

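The scene view, taken from behind the cabinet, and the top view agree. The large red stapler is at top (427,234), with a small red look-alike at (377,246) and a turquoise one at (419,290). The cabinet front runs along (265–350, 170–180), with the handle at (295,190), the hasp at (339,142) and the drawer slightly ajar. I'll enlarge this area for corner picks.

```bash
python3 - <<'E'
import cv2,numpy as np
t=cv2.imread("pics/top0.png"); s=cv2.imread("pics/scene0.png")
cv2.imwrite("pics/crop1.png",cv2.resize(t[68:203,255:455],None,fx=4,fy=4,interpolation=cv2.INTER_CUBIC))
a=cv2.resize(s[180:330,230:390],None,fx=4,fy=4,interpolation=cv2.INTER_CUBIC)
cv2.imwrite("pics/crop2.png",a)
E
cat > h.py <<'E'
from cell import r, optics
import numpy as np, cv2
def ray(n,u,v,z,c=None):
    c=c or optics.calibration(n); d=c["R"].T@np.linalg.solve(c["K"],[u,v,1]); o=-c["R"].T@c["t"]
    return o+d*(z-o[2])/d[2]
def proj(n,X,c=None):
    c=c or optics.calibration(n); p=c["K"]@(c["R"]@np.asarray(X,float)+c["t"]); return p[:2]/p[2]
def redrect(n,lo=(0,0),hi=(640,400)):
    im=optics.grab_frame(n)
    h=cv2.cvtColor(im,cv2.COLOR_RGB2HSV)
    m=(((h[...,0]<8)|(h[...,0]>172))&(h[...,1]>120)&(h[...,2]>60)).astype(np.uint8)
    return im,m
E
python3 - <<'E'
from h import *
im,m=redrect("top")
m=cv2.morphologyEx(m,cv2.MORPH_CLOSE,np.ones((5,5)))
for c in cv2.findContours(m,0,2)[0]:
    if cv2.contourArea(c)>60:
        b=cv2.boxPoints(cv2.minAreaRect(c)); print(cv2.contourArea(c),b.round(1).tolist())
        P=np.array([ray("top",u,v,0.042) for u,v in b]); print(P.round(4)[:,:2].tolist(), P.mean(0).round(4), np.linalg.norm(np.diff(P,axis=0),axis=1))
E
```

```text
217.0 [[362.3999938964844, 249.0], [363.1000061035156, 240.39999389648438], [391.70001220703125, 242.8000030517578], [391.0, 251.39999389648438]]
[[0.386, -0.1125], [0.411, -0.1154], [0.4023, -0.1989], [0.3774, -0.1957]] [ 0.3942 -0.1556  0.042 ] [0.02517257 0.0838878  0.02513785]
426.5 [[409.79998779296875, 223.5], [419.0, 215.1999969482422], [445.0, 244.3000030517578], [435.79998779296875, 252.60000610351562]]
[[0.4577, -0.2545], [0.4814, -0.2828], [0.3946, -0.3544], [0.3713, -0.3262]] [ 0.4263 -0.3045  0.042 ] [0.03693463 0.11254925 0.03658598]
535.5 [[424.79998779296875, 158.60000610351562], [452.3999938964844, 143.1999969482422], [463.29998779296875, 162.89999389648438], [435.70001220703125, 178.3000030517578]]
[[0.6514, -0.309], [0.6965, -0.3945], [0.6353, -0.4235], [0.5908, -0.3384]] [ 0.6435 -0.3664  0.042 ] [0.0967013  0.06768482 0.09607896]
```

View pics/crop1.png

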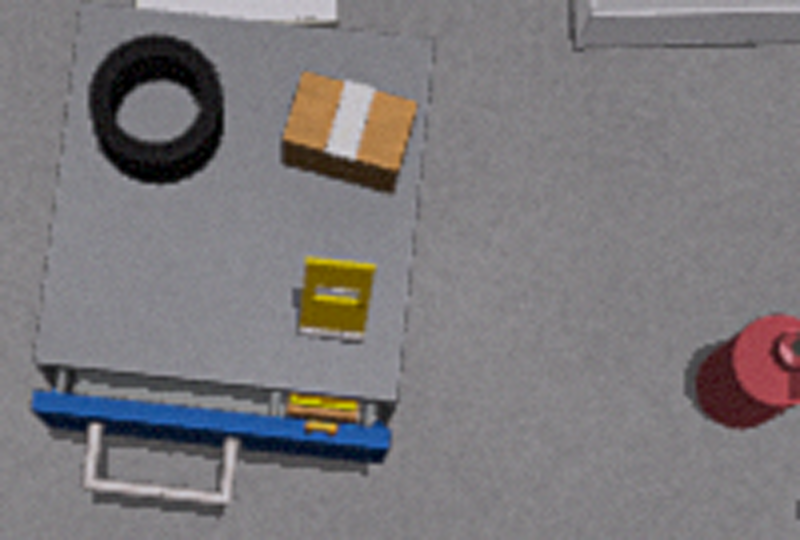

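View pics/crop2.png

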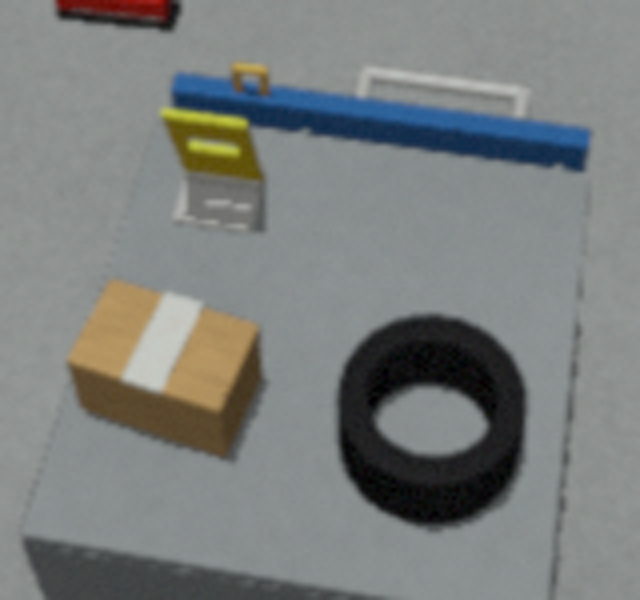

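The enlarged top crop shows the carcass corners at px (264.5,159), (354.5,168.5), (363,78) and (275,70). The handle bar ends are at (277,190) and (312,193.5), the hasp nose at (340,133.5) and the hinge at (338,151). In the scene crop the nose is at (281.5,208.5). I'll fit the pose from these.

```bash
cat >> h.py <<'E'
def cabT(x,y,a):
    R=np.array([[np.cos(a),-np.sin(a),0],[np.sin(a),np.cos(a),0],[0,0,1]]); return lambda p: R@np.asarray(p,float)+[x,y,0]
E
python3 - <<'E'
from h import *
from scipy.optimize import least_squares
C={n:optics.calibration(n) for n in("top","scene")}
def pts(p):
    x,y,a,d,th,hy=p; h=[-.0875,hy,.156]; n=[-.0875-.085*np.cos(th),hy,.156+.085*np.sin(th)]
    hx=-.145-.042-d
    L=[("top",264.5,159.3,[-.13,.125,.15]),("top",354.5,168.5,[-.13,-.125,.15]),("top",363,78,[.13,-.125,.15]),("top",275,70,[.13,.125,.15]),
     ("top",277,189.75,[hx,.048,.12]),("top",312,193.5,[hx,-.048,.12]),("scene",321.2,198,[hx,-.048,.12]),("scene",361.2,203,[hx,.048,.12]),
     ("scene",236.2,315,[.13,-.125,.15]),("top",338.2,151.5,h),("top",340.2,133.2,n),("scene",281.5,208.2,n),("scene",285,236.5,h)]
    return L
def f(p):
    T=cabT(*p[:3]); return np.concatenate([proj(n,T(X),C[n])-[u,v] for n,u,v,X in pts(p)])
s=least_squares(f,[.75,0,-.1,.02,1.7,-.05],loss="soft_l1"); print(s.x.round(4)); print(s.fun.reshape(-1,2).round(1).tolist())
E
```

```text
[ 0.7609  0.0319 -0.2091  0.0263  1.8679 -0.0942]
[[-8.9, -7.9], [-8.9, -0.4], [-0.7, -0.2], [-0.4, -7.7], [1.4, -2.0], [0.3, 0.6], [-1.4, -2.7], [-3.2, -0.3], [0.1, -4.4], [-0.9, -1.1], [0.1, 0.1], [-1.8, -0.2], [0.9, -14.0]]
```

```bash
cat > fit.py <<'E'
from h import *
from scipy.optimize import least_squares
C={n:optics.calibration(n) for n in("top","scene")}
def pts(p):
    x,y,a,d,th,hy,gy=p; h=[-.0875,hy,.156]; n=[-.0875-.085*np.cos(th),hy,.156+.085*np.sin(th)]
    hx=-.145-.042-d
    L=[("top",264.5,159.3,[-.13,.125,.15]),("top",354.5,168.5,[-.13,-.125,.15]),("top",363,78,[.13,-.125,.15]),("top",275,70,[.13,.125,.15]),
     ("top",277,189.75,[hx,gy+.048,.12]),("top",312,193.5,[hx,gy-.048,.12]),("scene",321.2,198,[hx,gy-.048,.12]),("scene",361.2,203,[hx,gy+.048,.12]),
     ("scene",236.2,315,[.13,-.125,.15]),("top",338.2,151.5,h),("top",340.2,133.2,n),("scene",281.5,208.2,n)]
    return L
def f(p):
    T=cabT(*p[:3]); return np.concatenate([proj(n,T(X),C[n])-[u,v] for n,u,v,X in pts(p)])
s=least_squares(f,[.75,0,-.1,.02,1.7,-.05,.03],loss="soft_l1")
if __name__=="__main__":
    p=s.x; T=cabT(*p[:3]); print(p.round(4)); print(s.fun.reshape(-1,2).round(1).tolist())
    print("scene hinge",proj("scene",T([-.0875,p[5],.156])),"handle",T([-.187-p[3],p[6],.12]),"hinge",T([-.0875,p[5],.156]),"staple",T([-.1375,p[5],.16]))
    print("scene staple top", proj("scene",T([-.1375-p[3],p[5],.172])), "bay closed ys: front +-",T([-.145,.125,.15]),T([-.145,-.125,.15]))
E
python3 fit.py
```

```text
[ 0.7498  0.0202 -0.1155  0.0154  1.8815 -0.0736  0.0371]
[[-0.9, 0.8], [0.5, -0.1], [-0.2, -1.0], [-1.2, -0.6], [-0.3, -0.7], [-1.0, -1.3], [-0.1, -1.0], [-1.2, -1.4], [-1.0, -3.3], [-0.6, -0.6], [-0.5, 0.1], [-1.1, -0.1]]
scene hinge [285.61806861 221.96872712] handle [0.55307018 0.08038572 0.12      ] hinge [ 0.65441189 -0.04283028  0.156     ] staple [ 0.60474478 -0.03707027  0.16      ]
scene staple top [291.09151013 195.27080626] bay closed ys: front +- [0.62017569 0.16109082 0.15      ] [ 0.59137566 -0.08724476  0.15      ]
```

```bash
cat > go.py <<'E'
# usage: go.py x y z yaw -> turn about tool z, then shift in the tool frame as it stands AFTER the turn
import sys; from h import *
from scipy.spatial.transform import Rotation as Ro
s=r.state(); x,y,z,yaw=map(float,sys.argv[1:5])
p=s["eef_pos"]; R0=Ro.from_euler("xyz",s["tcp_rot"]); R1=Ro.from_euler("xyz",[np.pi,0,yaw])
print("turn",(R0.inv()*R1).as_rotvec().round(3),"shift-after mm",(R1.inv().apply(np.array([x,y,z])-p)*1000).round(1),"t",s["time"],p.round(4),s["tcp_rot"].round(3),"F",s["ft_force"].round(1))
E
python3 go.py .553 .080 .25 1.455
```

```text
turn [-1.000e-03 -1.000e-03 -1.182e+00] shift-after mm [698.1 312.9 -14.4] t 0.15 [ 0.1616 -0.5773  0.2356] [-3.14  -0.     0.273] F [-1.   1.7  0.4]
```

```bash
python3 -m crank '[{"az":-0.14},{"az":-0.14},{"az":-0.14},{"az":-0.14},{"az":-0.14},{"az":-0.14},{"az":-0.14},{"az":-0.14},{"az":-0.06}]'; python3 go.py .553 .080 .25 1.455
```

```text
turn [-1.000e-03 -1.000e-03 -1.182e+00] shift-after mm [698.1 312.9 -14.4] t 0.15 [ 0.1616 -0.5773  0.2356] [-3.14  -0.     0.273] F [-1.   1.7  0.4]$[0]: bad value
```

```bash
python3 -m crank '[{"x":0,"y":0,"z":0,"ax":0,"ay":0,"az":-0.14,"jaw":0}]' || python3 -m crank --help; python3 go.py .553 .080 .25 1.455
```

```text
time: 0.25
eef_pos: [0.1616, -0.5774, 0.2358]
tcp_rot: [-3.141, -0.0, 0.414]
ft_force: [0.3, -0.3, -0.0]
width: 0.995
finger_force: 0.0
turn [-1.000e-03 -1.000e-03 -1.041e+00] shift-after mm [698.3 312.8 -14.2] t 0.25 [ 0.1616 -0.5774  0.2358] [-3.141 -0.     0.414] F [ 0.3 -0.3 -0. ]
```

```bash
python3 -m crank '[{"x":0,"y":0,"z":0,"ax":0,"ay":0,"az":-0.13,"jaw":0},{"x":0,"y":0,"z":0,"ax":0,"ay":0,"az":-0.13,"jaw":0},{"x":0,"y":0,"z":0,"ax":0,"ay":0,"az":-0.13,"jaw":0},{"x":0,"y":0,"z":0,"ax":0,"ay":0,"az":-0.13,"jaw":0},{"x":0,"y":0,"z":0,"ax":0,"ay":0,"az":-0.13,"jaw":0},{"x":0,"y":0,"z":0,"ax":0,"ay":0,"az":-0.13,"jaw":0},{"x":0,"y":0,"z":0,"ax":0,"ay":0,"az":-0.13,"jaw":0},{"x":0,"y":0,"z":0,"ax":0,"ay":0,"az":-0.13,"jaw":0}]'
python3 -m crank '[{"x":35,"y":16,"z":-2,"ax":0,"ay":0,"az":0,"jaw":0},{"x":35,"y":16,"z":-2,"ax":0,"ay":0,"az":0,"jaw":0},{"x":35,"y":16,"z":-2,"ax":0,"ay":0,"az":0,"jaw":0},{"x":35,"y":16,"z":-2,"ax":0,"ay":0,"az":0,"jaw":0},{"x":35,"y":16,"z":-2,"ax":0,"ay":0,"az":0,"jaw":0},{"x":35,"y":16,"z":-2,"ax":0,"ay":0,"az":0,"jaw":0},{"x":35,"y":16,"z":-2,"ax":0,"ay":0,"az":0,"jaw":0},{"x":35,"y":16,"z":0,"ax":0,"ay":0,"az":0,"jaw":0},{"x":35,"y":16,"z":0,"ax":0,"ay":0,"az":0,"jaw":0},{"x":35,"y":16,"z":0,"ax":0,"ay":0,"az":0,"jaw":0}]'
python3 -m crank '[{"x":35,"y":16,"z":0,"ax":0,"ay":0,"az":0,"jaw":120},{"x":35,"y":16,"z":0,"ax":0,"ay":0,"az":0,"jaw":120},{"x":35,"y":16,"z":0,"ax":0,"ay":0,"az":0,"jaw":120},{"x":35,"y":16,"z":0,"ax":0,"ay":0,"az":0,"jaw":120},{"x":35,"y":16,"z":0,"ax":0,"ay":0,"az":0,"jaw":120},{"x":35,"y":16,"z":0,"ax":0,"ay":0,"az":0,"jaw":120},{"x":35,"y":16,"z":0,"ax":0,"ay":0,"az":0,"jaw":120},{"x":35,"y":16,"z":0,"ax":0,"ay":0,"az":0,"jaw":120},{"x":35,"y":16,"z":0,"ax":0,"ay":0,"az":0,"jaw":120},{"x":30,"y":8,"z":0,"ax":0,"ay":0,"az":0,"jaw":120}]'
python3 go.py .553 .080 .25 1.455
python3 - <<'E'
from h import *
c=optics.calibration("wrist"); im=optics.grab_frame("wrist"); cv2.imwrite("pics/w1.png",im[:,:,::-1])
import json; json.dump({k:np.asarray(v).tolist() for k,v in c.items()},open("w1.json","w"))
print("handle",proj("wrist",[.553,.080,.12],c))
E
```

```text
time: 1.05
eef_pos: [0.1616, -0.5775, 0.2359]
tcp_rot: [-3.141, -0.001, 1.458]
ft_force: [-0.2, -0.4, 0.3]
width: 1.0
finger_force: 0.0
time: 2.05
eef_pos: [0.3622, -0.2476, 0.2503]
tcp_rot: [3.142, -0.0, 1.452]
ft_force: [0.4, -0.7, 1.1]
width: 1.0
finger_force: 0.0
time: 3.05
eef_pos: [0.5545, 0.0775, 0.2501]
tcp_rot: [3.141, -0.0, 1.453]
ft_force: [0.1, -0.5, -0.5]
width: 0.53
finger_force: 0.0
turn [ 0.    -0.    -0.002] shift-after mm [ 2.3 -1.8  0.1] t 3.05 [0.5545 0.0775 0.2501] [ 3.141 -0.     1.453] F [ 0.1 -0.5 -0.5]
handle [319.57315351 181.72659977]
```

View pics/w1.png

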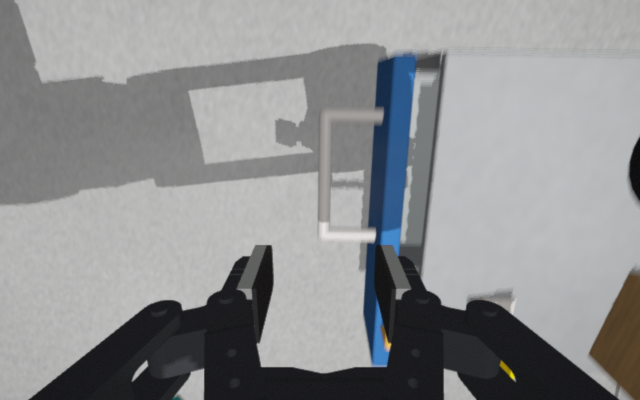

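The wrist view shows the bar from (325,110) to (323,238), within a few pixels of the prediction. The blue front is to its right and the fingers are lined up with the gap.

```bash
python3 - <<'E'
from h import *; import json
c={k:np.array(v) for k,v in json.load(open("w1.json")).items()}
a=ray("",325,112,.12,c);b=ray("",323,236,.12,c);print(a,b,(a+b)/2,np.linalg.norm(a-b),np.arctan2(-(a-b)[0],(a-b)[1]))
e=ray("",444,55,.15,c);g=ray("",423,270,.15,c);print(e,g,np.arctan2(-(e-g)[0],(e-g)[1]))
E
python3 go.py .556 .082 .130 1.455
```

```text
[0.56345847 0.13293897 0.12      ] [0.55022641 0.03333252 0.12      ] [0.55684244 0.08313575 0.12      ] 0.10048149719317491 -0.1320701174123489
[0.6422137  0.16141779 0.15      ] [0.62404984 0.00990705 0.15      ] -0.11931556707599897
turn [ 0.002 -0.004 -0.001] shift-after mm [8.000e-01 1.000e-01 1.202e+02] t 3.1 [0.5558 0.0812 0.2502] [ 3.14  -0.004  1.454] F [2.  3.1 0.2]
```

```bash
python3 -m crank '[{"x":0,"y":0,"z":30,"ax":0,"ay":0,"az":0,"jaw":140},{"x":0,"y":0,"z":30,"ax":0,"ay":0,"az":0,"jaw":140},{"x":0,"y":0,"z":30,"ax":0,"ay":0,"az":0,"jaw":140},{"x":0,"y":0,"z":20,"ax":0,"ay":0,"az":0,"jaw":140},{"x":0,"y":0,"z":12,"ax":0,"ay":0,"az":0,"jaw":140},{"x":0,"y":0,"z":0,"ax":0,"ay":0,"az":0,"jaw":255},{"x":0,"y":0,"z":0,"ax":0,"ay":0,"az":0,"jaw":255},{"x":0,"y":0,"z":0,"ax":0,"ay":0,"az":0,"jaw":255},{"x":0,"y":0,"z":0,"ax":0,"ay":0,"az":0,"jaw":255},{"x":0,"y":0,"z":0,"ax":0,"ay":0,"az":0,"jaw":255}]' 40; python3 go.py .556 .082 .130 1.455
```

```text
time: 4.1
eef_pos: [0.5547, 0.0756, 0.1299]
tcp_rot: [3.138, -0.0, 1.453]
ft_force: [-0.0, 0.2, 6.3]
width: -0.002
finger_force: 3.4
turn [ 0.003 -0.    -0.002] shift-after mm [ 6.5  0.5 -0.1] t 4.1 [0.5547 0.0756 0.1299] [ 3.138 -0.     1.453] F [-0.   0.2  6.3]
```

```bash
python3 - <<'E'
from h import *
im=optics.grab_frame("wrist"); im2=optics.grab_frame("scene")
cv2.imwrite("pics/w2.png",np.hstack([cv2.resize(im[120:400,160:480],(400,350)),cv2.resize(im2[150:290,260:420],(400,350))])[:,:,::-1])
s=r.state();print(s["eef_pos"],s["ft_force"],s["width"])
E
```

```text
[0.55470681 0.07566231 0.12991176] [-0.34421023 -0.14914611  8.05277561] -0.004720373720938602
```

View pics/w2.png

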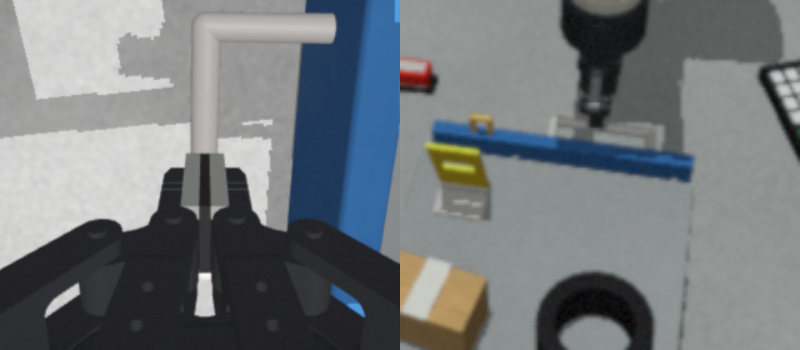

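The fingers closed on top of the bar instead of around it: they are fully shut and there is 6–8 N upward. I'll back off and triangulate the bar height before trying again.

```bash
python3 -m crank '[{"x":0,"y":0,"z":-5,"ax":0,"ay":0,"az":0,"jaw":255},{"x":0,"y":0,"z":-5,"ax":0,"ay":0,"az":0,"jaw":255}]'; python3 -m crank '[{"x":0,"y":0,"z":-30,"ax":0,"ay":0,"az":0,"jaw":130},{"x":0,"y":0,"z":-30,"ax":0,"ay":0,"az":0,"jaw":130},{"x":0,"y":0,"z":0,"ax":0,"ay":0,"az":0,"jaw":130}]'
python3 - <<'E'
from h import *; import json
from scipy.optimize import least_squares
c={k:np.array(v) for k,v in json.load(open("w1.json")).items()}
ct,cs=optics.calibration("top"),optics.calibration("scene")
# bar ends: -y end, +y end
for obs in ([(c,323,236),(ct,312,193.5),(cs,321.2,198)],[(c,325,112),(ct,277,189.75),(cs,361.2,203)]):
    for sub in (obs,obs[:2],obs[1:],obs[::2]):
        s=least_squares(lambda X:np.concatenate([proj("",X,k)-[u,v] for k,u,v in sub]),[.55,.08,.12]);print(s.x.round(4),s.fun.round(1))
print(c, r.state()["eef_pos"])
cc=optics.calibration("wrist"); e=r.state(); print(-cc["R"].T@cc["t"],e["eef_pos"])
im=optics.grab_frame("wrist"); cv2.imwrite("pics/w3.png",im[:,:,::-1])
E
```

```text
time: 4.4
eef_pos: [0.5531, 0.0757, 0.1388]
tcp_rot: [-3.141, -0.0, 1.453]
ft_force: [0.2, 0.1, 0.2]
width: 0.001
finger_force: 0.0
time: 4.7
eef_pos: [0.5561, 0.0758, 0.2026]
tcp_rot: [3.134, -0.001, 1.453]
ft_force: [0.4, 0.2, 0.3]
width: 0.488
finger_force: 0.0
[0.5495 0.0317 0.1164] [-0.7  0.1 -0.6 -1.8 -0.5  0.5]
[0.5493 0.0288 0.1095] [-0.5 -0.1  0.5 -1.4]
[0.5448 0.0317 0.1127] [-0.5  0.  -0.5  0. ]
[0.5502 0.033  0.1192] [-0.  0.  0.  0.]
[0.5629 0.1322 0.1163] [-0.7  0.7 -1.7 -2.   0.5  1. ]
[0.5632 0.1303 0.0845] [-0.2 -0.1  0.4 -0.6]
[0.5576 0.13   0.1134] [-0.7  0.  -0.6  0. ]
[0.5634 0.1328 0.1199] [-0.   0.2  0.8  0.2]
{'K': array([[352.7308893 ,   0.        , 323.43326384],
       [  0.        , 352.7308893 , 193.35311276],
       [  0.        ,   0.        ,   1.        ]]), 'R': array([[ 0.99317488, -0.11663044,  0.00100284],
       [-0.11158836, -0.94766666,  0.2991253 ],
       [-0.03393676, -0.29719564, -0.95421331]]), 't': array([-0.543063  ,  0.09244804,  0.43551376])} [0.5560878  0.07578568 0.20259819]
[0.56509866 0.15198628 0.34101725] [0.5560878  0.07578568 0.20259819]
```

View pics/w3.png

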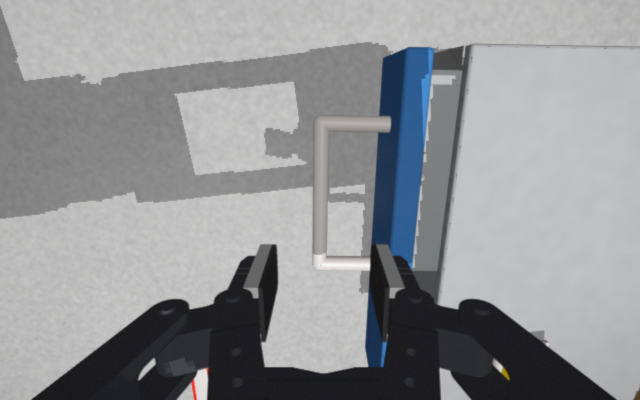

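The wrist view is clear, with the bar centred between the fingers at u≈320. From the pad gap, the pad ends sit only about 4 mm ahead of the TCP when half open. So I need to go about 20 mm deeper.

```bash
python3 -m crank '[{"x":4,"y":0,"z":30,"ax":0,"ay":0,"az":0,"jaw":140},{"x":2,"y":0,"z":30,"ax":0,"ay":0,"az":0,"jaw":140},{"x":0,"y":0,"z":15,"ax":0,"ay":0,"az":0,"jaw":140},{"x":0,"y":0,"z":10,"ax":0,"ay":0,"az":0,"jaw":140},{"x":0,"y":0,"z":7,"ax":0,"ay":0,"az":0,"jaw":140},{"x":0,"y":0,"z":0,"ax":0,"ay":0,"az":0,"jaw":140}]' 40; python3 go.py .556 .082 .110 1.455;python3 -m crank '[{"x":0,"y":0,"z":0,"ax":0,"ay":0,"az":0,"jaw":255},{"x":0,"y":0,"z":0,"ax":0,"ay":0,"az":0,"jaw":255},{"x":0,"y":0,"z":0,"ax":0,"ay":0,"az":0,"jaw":255},{"x":0,"y":0,"z":0,"ax":0,"ay":0,"az":0,"jaw":255},{"x":0,"y":0,"z":0,"ax":0,"ay":0,"az":0,"jaw":255}]'
```

```text
time: 5.35
eef_pos: [0.5575, 0.0811, 0.1083]
tcp_rot: [3.135, -0.0, 1.453]
ft_force: [1.1, -0.6, 4.8]
width: 0.451
finger_force: 2.1
turn [ 0.007 -0.    -0.002] shift-after mm [ 0.7 -1.6 -1.7] t 5.35 [0.5575 0.0811 0.1083] [ 3.135 -0.     1.453] F [ 1.1 -0.6  4.8]
time: 5.85
eef_pos: [0.5548, 0.0816, 0.1068]
tcp_rot: [3.14, -0.0, 1.453]
ft_force: [1.6, -0.1, 5.6]
width: 0.095
finger_force: 39.0
```

Gripped at width 0.095 with 39 N. Now pulling along tool −y, which is the cabinet's −x.

```bash
python3 -m crank '[{"x":0,"y":-5,"z":0,"ax":0,"ay":0,"az":0,"jaw":255},{"x":0,"y":-12,"z":0,"ax":0,"ay":0,"az":0,"jaw":255},{"x":0,"y":-12,"z":0,"ax":0,"ay":0,"az":0,"jaw":255},{"x":0,"y":-12,"z":0,"ax":0,"ay":0,"az":0,"jaw":255},{"x":0,"y":-12,"z":0,"ax":0,"ay":0,"az":0,"jaw":255},{"x":0,"y":-12,"z":0,"ax":0,"ay":0,"az":0,"jaw":255},{"x":0,"y":-12,"z":0,"ax":0,"ay":0,"az":0,"jaw":255},{"x":0,"y":-12,"z":0,"ax":0,"ay":0,"az":0,"jaw":255},{"x":0,"y":-6,"z":0,"ax":0,"ay":0,"az":0,"jaw":255},{"x":0,"y":-3,"z":0,"ax":0,"ay":0,"az":0,"jaw":255},{"x":0,"y":0,"z":0,"ax":0,"ay":0,"az":0,"jaw":255}]'; python3 -m crank '[{"x":0,"y":-2,"z":0,"ax":0,"ay":0,"az":0,"jaw":255},{"x":0,"y":-2,"z":0,"ax":0,"ay":0,"az":0,"jaw":255}]' | grep -E "pos|force"
```

```text
time: 6.95
eef_pos: [0.4555, 0.0949, 0.1068]
tcp_rot: [-3.141, -0.003, 1.452]
ft_force: [0.3, 8.4, 8.4]
width: 0.099
finger_force: 40.1
eef_pos: [0.4528, 0.0953, 0.1068]
ft_force: [4.3, 8.0, 6.1]
finger_force: 39.8
```

```bash
for i in 1 2 3; do python3 -m crank '[{"x":0,"y":-2,"z":0,"ax":0,"ay":0,"az":0,"jaw":255},{"x":0,"y":-2,"z":0,"ax":0,"ay":0,"az":0,"jaw":255}]' | grep -E "pos|ft_force"; done
```

```text
eef_pos: [0.4489, 0.0958, 0.1068]
ft_force: [2.8, 7.2, 5.6]
eef_pos: [0.4449, 0.0963, 0.1068]
ft_force: [3.2, 8.4, 6.2]
eef_pos: [0.4439, 0.0965, 0.1069]
ft_force: [14.3, 5.5, -8.9]
```

Travel hit the stop: 112 mm in total with a 14 N jump. Releasing and lifting.

```bash
python3 -m crank '[{"x":0,"y":2,"z":0,"ax":0,"ay":0,"az":0,"jaw":140},{"x":0,"y":0,"z":0,"ax":0,"ay":0,"az":0,"jaw":140},{"x":0,"y":0,"z":0,"ax":0,"ay":0,"az":0,"jaw":140},{"x":0,"y":0,"z":0,"ax":0,"ay":0,"az":0,"jaw":140},{"x":0,"y":0,"z":-10,"ax":0,"ay":0,"az":0,"jaw":140},{"x":0,"y":0,"z":-30,"ax":0,"ay":0,"az":0,"jaw":140},{"x":0,"y":0,"z":-40,"ax":0,"ay":0,"az":0,"jaw":140},{"x":0,"y":0,"z":-40,"ax":0,"ay":0,"az":0,"jaw":0},{"x":0,"y":0,"z":-30,"ax":0,"ay":0,"az":0,"jaw":0}]'
python3 go.py .4263 -.3045 .25 .69
```

```text
time: 8.65
eef_pos: [0.4437, 0.0948, 0.2597]
tcp_rot: [3.138, -0.001, 1.453]
ft_force: [1.6, -0.3, -0.1]
width: 0.776
finger_force: 0.0
turn [ 0.003 -0.002  0.763] shift-after mm [-267.6  296.8    9.7] t 8.65 [0.4437 0.0948 0.2597] [ 3.138e+00 -1.000e-03  1.453e+00] F [ 1.6 -0.3 -0.1]
```

```bash
python3 -m crank '[{"x":0,"y":0,"z":0,"ax":0,"ay":0,"az":0.128,"jaw":0},{"x":0,"y":0,"z":0,"ax":0,"ay":0,"az":0.128,"jaw":0},{"x":0,"y":0,"z":0,"ax":0,"ay":0,"az":0.128,"jaw":0},{"x":0,"y":0,"z":0,"ax":0,"ay":0,"az":0.128,"jaw":0},{"x":0,"y":0,"z":0,"ax":0,"ay":0,"az":0.128,"jaw":0},{"x":0,"y":0,"z":0,"ax":0,"ay":0,"az":0.123,"jaw":0}]' >/dev/null
python3 -m crank '[{"x":-27,"y":30,"z":0,"ax":0,"ay":0,"az":0,"jaw":0},{"x":-27,"y":30,"z":0,"ax":0,"ay":0,"az":0,"jaw":0},{"x":-27,"y":30,"z":0,"ax":0,"ay":0,"az":0,"jaw":0},{"x":-27,"y":30,"z":0,"ax":0,"ay":0,"az":0,"jaw":0},{"x":-27,"y":30,"z":0,"ax":0,"ay":0,"az":0,"jaw":0},{"x":-27,"y":30,"z":0,"ax":0,"ay":0,"az":0,"jaw":0},{"x":-27,"y":30,"z":0,"ax":0,"ay":0,"az":0,"jaw":0},{"x":-27,"y":30,"z":0,"ax":0,"ay":0,"az":0,"jaw":0},{"x":-27,"y":30,"z":0,"ax":0,"ay":0,"az":0,"jaw":0},{"x":-25,"y":27,"z":0,"ax":0,"ay":0,"az":0,"jaw":0},{"x":0,"y":0,"z":0,"ax":0,"ay":0,"az":0,"jaw":0},{"x":0,"y":0,"z":0,"ax":0,"ay":0,"az":0,"jaw":0}]'
python3 - <<'E'
from h import *; import json
c=optics.calibration("wrist"); im=optics.grab_frame("wrist"); t=optics.grab_frame("top")
json.dump({k:np.asarray(v).tolist() for k,v in c.items()},open("w4.json","w"))
cv2.imwrite("pics/w4.png",np.vstack([cv2.resize(im,(480,300)),cv2.resize(t[150:240,250:394],(480,300),interpolation=cv2.INTER_CUBIC)])[:,:,::-1])
for X in ([.4263,-.3045,.042],[.4263,-.3045,0]): print(proj("",X,c)*.75)
E
python3 go.py .4263 -.3045 .25 .69
```

```text
time: 10.45
eef_pos: [0.4249, -0.3054, 0.2567]
tcp_rot: [3.142, -0.0, 0.688]
ft_force: [0.8, 0.7, -0.4]
width: 1.002
finger_force: 0.0
[242.23056449 120.6289707 ]
[242.25101404 114.77209587]
turn [-0.001 -0.     0.   ] shift-after mm [0.7 1.4 6.5] t 10.55 [ 0.4249 -0.3038  0.2565] [-3.141 -0.     0.69 ] F [-0.2  0.3  0. ]
```

View pics/w4.png

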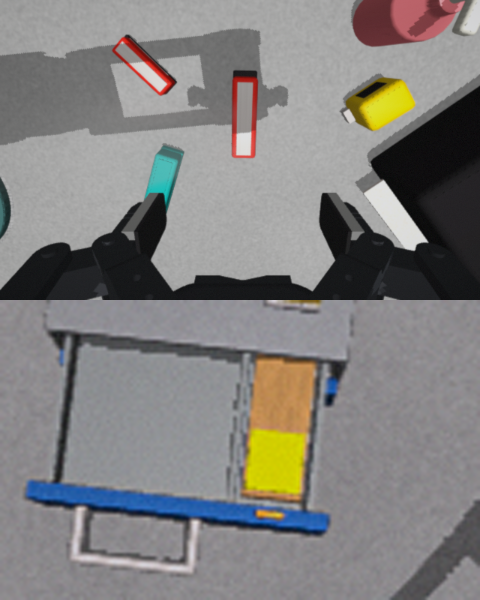

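The wrist view shows the stapler upright at about (233–257, 71–157) in the half picture, aligned with the tool. The top crop shows the drawer fully out, with the large compartment empty at crop (70–240, 345–500). The compartment's walls and front inner face are visible there, so I'll measure both.

```bash
python3 - <<'E'
from h import *; import json
c={k:np.array(v) for k,v in json.load(open("w4.json")).items()}
P=[ray("",u/.75,v/.75,.042,c) for u,v in((234,71),(257,71),(256,157),(232,157))]
m=lambda i,j:(P[i]+P[j])/2
f,n=m(0,1),m(2,3); print("far",f,"near",n,"len",np.linalg.norm(f-n),"mid",(f+n)/2,"yaw",np.arctan2(*(f-n)[[1,0]]),"w",np.linalg.norm(P[0]-P[1]),np.linalg.norm(P[2]-P[3]))
# bay: top crop scale 480/144, offset (250,150), row offset 300
q=lambda u,v,z: ray("top",250+u*.3,150+(v-300)*.3,z)
print("front top edge L,R (z .15):",q(30,484,.15),q(328,517,.15))
print("handle",q(74,556,.12),q(192,570,.12))
print("comp top walls: left",q(75,345,.13),q(58,483,.13)," divider",q(243,355,.13),q(231,500,.13))
print("floor near divider",q(240,360,.086),q(230,500,.086),"floor left",q(80,345,.086),q(68,485,.086))
for a in(-.12,-.13):
  R=np.array([np.cos(a),np.sin(a)]); print(a,"cab-frame handle->", )
E
```

```text
far [ 0.47917994 -0.26648132  0.042     ] near [ 0.38730114 -0.33980163  0.042     ] len 0.11754820239660935 mid [ 0.43324054 -0.30314148  0.042     ] yaw 0.6735270322151875 w 0.029574359723671322 0.034044426974965986
front top edge L,R (z .15): [0.51191605 0.17225798 0.15      ] [ 0.47997667 -0.06717867  0.15      ]
handle [0.45420669 0.14121621 0.12      ] [0.44059565 0.04400573 0.12      ]
comp top walls: left [0.62917254 0.1377784  0.13      ] [0.51406171 0.15261024 0.13      ]  divider [ 0.61741984 -0.00198603  0.13      ] [0.49688045 0.01056131 0.13      ]
floor near divider [0.62158143 0.00062285 0.086     ] [0.50021294 0.01186782 0.086     ] floor left [0.63807517 0.13935206 0.086     ] [0.51619936 0.15058958 0.086     ]
-0.12 cab-frame handle->
-0.13 cab-frame handle->
```

```bash
python3 go.py .433 -.303 .028 .675; python3 -m crank '[{"x":7,"y":4,"z":40,"ax":0,"ay":0,"az":0.015,"jaw":50},{"x":0,"y":0,"z":45,"ax":0,"ay":0,"az":0,"jaw":50},{"x":0,"y":0,"z":45,"ax":0,"ay":0,"az":0,"jaw":50},{"x":0,"y":0,"z":40,"ax":0,"ay":0,"az":0,"jaw":50},{"x":0,"y":0,"z":30,"ax":0,"ay":0,"az":0,"jaw":50},{"x":0,"y":0,"z":16,"ax":0,"ay":0,"az":0,"jaw":50},{"x":0,"y":0,"z":12,"ax":0,"ay":0,"az":0,"jaw":50},{"x":0,"y":0,"z":0,"ax":0,"ay":0,"az":0,"jaw":50}]'; python3 go.py .433 -.303 .028 .675
```

```text
turn [-0.001 -0.     0.015] shift-after mm [  6.9   4.4 228.5] t 10.55 [ 0.4249 -0.3038  0.2565] [-3.141 -0.     0.69 ] F [-0.2  0.3  0. ]
time: 11.35
eef_pos: [0.4326, -0.3019, 0.0274]
tcp_rot: [-3.139, 0.0, 0.676]
ft_force: [-0.5, 0.6, 0.3]
width: 0.802
finger_force: 0.0
turn [-0.002  0.     0.001] shift-after mm [-0.3  1.1 -0.6] t 11.35 [ 0.4326 -0.3019  0.0274] [-3.139  0.     0.676] F [-0.5  0.6  0.3]
```

```bash
python3 -m crank '[{"x":0,"y":1,"z":0,"ax":0,"ay":0,"az":0,"jaw":255},{"x":0,"y":0,"z":0,"ax":0,"ay":0,"az":0,"jaw":255},{"x":0,"y":0,"z":0,"ax":0,"ay":0,"az":0,"jaw":255},{"x":0,"y":0,"z":0,"ax":0,"ay":0,"az":0,"jaw":255},{"x":0,"y":0,"z":0,"ax":0,"ay":0,"az":0,"jaw":255},{"x":0,"y":0,"z":0,"ax":0,"ay":0,"az":0,"jaw":255}]' 40; python3 -m crank '[{"x":0,"y":0,"z":-15,"ax":0,"ay":0,"az":0,"jaw":255},{"x":0,"y":0,"z":-35,"ax":0,"ay":0,"az":0,"jaw":255},{"x":0,"y":0,"z":-40,"ax":0,"ay":0,"az":0,"jaw":255},{"x":0,"y":0,"z":-40,"ax":0,"ay":0,"az":0,"jaw":255},{"x":0,"y":0,"z":-40,"ax":0,"ay":0,"az":0,"jaw":255},{"x":0,"y":0,"z":-40,"ax":0,"ay":0,"az":0,"jaw":255},{"x":0,"y":0,"z":0,"ax":0,"ay":0,"az":0,"jaw":255}]'; python3 go.py .565 .077 .24 1.446
```

```text
time: 11.95
eef_pos: [0.4342, -0.3045, 0.0296]
tcp_rot: [3.14, -0.001, 0.675]
ft_force: [0.1, 1.9, 6.4]
width: 0.39
finger_force: 41.1
time: 12.65
eef_pos: [0.4364, -0.3068, 0.2445]
tcp_rot: [3.13, -0.002, 0.675]
ft_force: [1.2, -0.8, -3.5]
width: 0.388
finger_force: 41.2
turn [ 0.012  0.003 -0.771] shift-after mm [396.8  79.9   4.5] t 12.65 [ 0.4364 -0.3068  0.2445] [ 3.13e+00 -2.00e-03  6.75e-01] F [ 1.2 -0.8 -3.5]
```

```bash
python3 -m crank '[{"x":0,"y":0,"z":0,"ax":0,"ay":0,"az":-0.1285,"jaw":255},{"x":0,"y":0,"z":0,"ax":0,"ay":0,"az":-0.1285,"jaw":255},{"x":0,"y":0,"z":0,"ax":0,"ay":0,"az":-0.1285,"jaw":255},{"x":0,"y":0,"z":0,"ax":0,"ay":0,"az":-0.1285,"jaw":255},{"x":0,"y":0,"z":0,"ax":0,"ay":0,"az":-0.1285,"jaw":255},{"x":0,"y":0,"z":0,"ax":0,"ay":0,"az":-0.1285,"jaw":255}]' >/dev/null; python3 -m crank '[{"x":25,"y":5,"z":0,"ax":0,"ay":0,"az":0,"jaw":255},{"x":35,"y":7,"z":0,"ax":0,"ay":0,"az":0,"jaw":255},{"x":35,"y":7,"z":0,"ax":0,"ay":0,"az":0,"jaw":255},{"x":35,"y":7,"z":0,"ax":0,"ay":0,"az":0,"jaw":255},{"x":35,"y":7,"z":0,"ax":0,"ay":0,"az":0,"jaw":255},{"x":35,"y":7,"z":0,"ax":0,"ay":0,"az":0,"jaw":255},{"x":35,"y":7,"z":0,"ax":0,"ay":0,"az":0,"jaw":255},{"x":35,"y":7,"z":0,"ax":0,"ay":0,"az":0,"jaw":255},{"x":35,"y":7,"z":0,"ax":0,"ay":0,"az":0,"jaw":255},{"x":35,"y":7,"z":0,"ax":0,"ay":0,"az":0,"jaw":255},{"x":35,"y":7,"z":0,"ax":0,"ay":0,"az":0,"jaw":255},{"x":21,"y":4,"z":0,"ax":0,"ay":0,"az":0,"jaw":255}]'>/dev/null; python3 -m crank '[{"x":0,"y":0,"z":0,"ax":0,"ay":0,"az":0,"jaw":255},{"x":0,"y":0,"z":0,"ax":0,"ay":0,"az":0,"jaw":255},{"x":0,"y":0,"z":0,"ax":0,"ay":0,"az":0,"jaw":255}]'
python3 - <<'E'
from h import *; import json
c=optics.calibration("wrist"); im=optics.grab_frame("wrist")
json.dump({k:np.asarray(v).tolist() for k,v in c.items()},open("w5.json","w"))
cv2.imwrite("pics/w5.png",im[:,:,::-1])
a=-.125
E
python3 go.py .565 .077 .118 1.446
```

```text
time: 14.75
eef_pos: [0.5605, 0.078, 0.2377]
tcp_rot: [-3.14, 0.001, 1.445]
ft_force: [-0.3, -0.2, -2.7]
width: 0.388
finger_force: 41.0
turn [-0.001  0.    -0.001] shift-after mm [ -0.3   4.3 119.9] t 14.8 [0.5607 0.0779 0.2379] [-3.141  0.     1.445] F [ 1.1  0.2 -2.9]
```

View pics/w5.png

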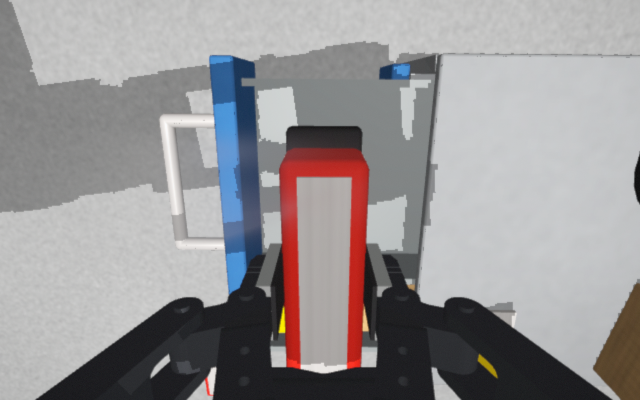

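The wrist view shows the stapler held square. Its far end is at v≈150, the compartment's +y wall at v≈80, the drawer-front inner edge at u≈255 and the carcass edge at u≈425. Now checking the fit numerically.

```bash
python3 - <<'E'
from h import *; import json
c={k:np.array(v) for k,v in json.load(open("w5.json")).items()}
a=-.125; X=np.array([np.cos(a),np.sin(a)]);Y=np.array([-np.sin(a),np.cos(a)]); o=np.array([.5607,.0779])
def q(n,u,v,z):
    p=ray("",u,v,z,c)[:2]-o; print(n,"cabx",round(p@X*1e3,1),"caby",round(p@Y*1e3,1))
q("stapler far edge L",284,155,.252);q("far R",365,155,.252);q("low end bottom?",324,127,.21)
q("+y wall top",330,80,.13);q("front inner top",255,80,.15);q("front inner lower",261,255,.13);q("roof edge",436,60,.15);q("roof edge2",420,270,.15)
q("divider?",290,340,.13);q("handle+",166,118,.12);q("handle-",182,244,.12)
E
```

```text
stapler far edge L cabx -13.1 caby 52.4
far R cabx 15.8 caby 52.4
low end bottom? cabx 1.2 caby 57.3
+y wall top cabx 5.2 caby 78.6
front inner top cabx -40.9 caby 78.5
front inner lower cabx -47.4 caby -50.3
roof edge cabx 68.4 caby 89.9
roof edge2 cabx 70.5 caby -51.9
divider? cabx -27.3 caby -129.6
handle+ cabx -111.4 caby 52.9
handle- cabx -111.9 caby -45.8
```

```bash
python3 -m crank '[{"x":5,"y":6,"z":20,"ax":0,"ay":0,"az":0,"jaw":255},{"x":0,"y":0,"z":25,"ax":0,"ay":0,"az":0,"jaw":255},{"x":0,"y":0,"z":15,"ax":0,"ay":0,"az":0,"jaw":255},{"x":0,"y":0,"z":15,"ax":0,"ay":0,"az":0,"jaw":255},{"x":0,"y":0,"z":10,"ax":0,"ay":0,"az":0,"jaw":255},{"x":0,"y":0,"z":0,"ax":0,"ay":0,"az":0,"jaw":255}]';  python3 -m crank '[{"x":0,"y":0,"z":10,"ax":0,"ay":0,"az":0,"jaw":255},{"x":0,"y":0,"z":10,"ax":0,"ay":0,"az":0,"jaw":255},{"x":0,"y":0,"z":8,"ax":0,"ay":0,"az":0,"jaw":255},{"x":0,"y":0,"z":0,"ax":0,"ay":0,"az":0,"jaw":255}]'
```

```text
time: 15.4
eef_pos: [0.5667, 0.0822, 0.152]
tcp_rot: [-3.139, 0.0, 1.445]
ft_force: [-0.3, 0.6, -3.8]
width: 0.389
finger_force: 41.0
time: 15.8
eef_pos: [0.5669, 0.083, 0.124]
tcp_rot: [-3.139, 0.0, 1.446]
ft_force: [0.2, 0.5, -2.8]
width: 0.394
finger_force: 41.0
```

```bash
for i in 1 2 3; do python3 -m crank '[{"x":0,"y":0,"z":1.5,"ax":0,"ay":0,"az":0,"jaw":255},{"x":0,"y":0,"z":1.5,"ax":0,"ay":0,"az":0,"jaw":255}]' | grep -E "pos|ft_force"; done
```

```text
eef_pos: [0.5683, 0.0831, 0.1226]
ft_force: [0.3, -0.6, -3.8]
eef_pos: [0.5682, 0.0831, 0.1195]
ft_force: [0.9, -0.6, -3.4]
eef_pos: [0.568, 0.083, 0.1163]
ft_force: [-0.4, 0.7, -2.6]
```

```bash
for i in 1 2 ; do python3 -m crank '[{"x":0,"y":0,"z":1,"ax":0,"ay":0,"az":0,"jaw":255},{"x":0,"y":0,"z":1,"ax":0,"ay":0,"az":0,"jaw":255}]' | grep -E "pos|ft_force"; done
```

```text
eef_pos: [0.5687, 0.0829, 0.1155]
ft_force: [-2.5, -1.1, 12.7]
eef_pos: [0.5706, 0.0827, 0.1155]
ft_force: [-1.6, -2.3, 25.0]
```

The base is on the floor, with contact at TCP 0.1155. Relieving the force, releasing and lifting.

```bash
python3 -m crank '[{"x":0,"y":0,"z":-1.5,"ax":0,"ay":0,"az":0,"jaw":255},{"x":0,"y":0,"z":0,"ax":0,"ay":0,"az":0,"jaw":110},{"x":0,"y":0,"z":0,"ax":0,"ay":0,"az":0,"jaw":110},{"x":0,"y":0,"z":0,"ax":0,"ay":0,"az":0,"jaw":110},{"x":0,"y":0,"z":0,"ax":0,"ay":0,"az":0,"jaw":110},{"x":0,"y":0,"z":-6,"ax":0,"ay":0,"az":0,"jaw":110},{"x":0,"y":0,"z":-15,"ax":0,"ay":0,"az":0,"jaw":110},{"x":0,"y":0,"z":-35,"ax":0,"ay":0,"az":0,"jaw":110},{"x":0,"y":0,"z":-40,"ax":0,"ay":0,"az":0,"jaw":140},{"x":0,"y":0,"z":-30,"ax":0,"ay":0,"az":0,"jaw":140}]'
python3 - <<'E'
from h import *; import json
c=optics.calibration("wrist"); im=optics.grab_frame("wrist");t=optics.grab_frame("top")
json.dump({k:np.asarray(v).tolist() for k,v in c.items()},open("w6.json","w"))
cv2.imwrite("pics/w6.png",np.vstack([cv2.resize(im,(480,300)),cv2.resize(t[130:220,250:394],(480,300),interpolation=cv2.INTER_CUBIC)])[:,:,::-1])
E
python3 go.py .446 .0945 .106 1.446
```

```text
time: 17.8
eef_pos: [0.5685, 0.0831, 0.2424]
tcp_rot: [3.14, -0.0, 1.446]
ft_force: [0.4, -0.1, 0.3]
width: 0.447
finger_force: 0.0
turn [ 0.009 -0.002 -0.   ] shift-after mm [  -4.3 -125.6  139.1] t 17.9 [0.5711 0.0832 0.2451] [ 3.132e+00 -2.000e-03  1.446e+00] F [ 0.7 -0.2 -0.2]
```

View pics/w6.png

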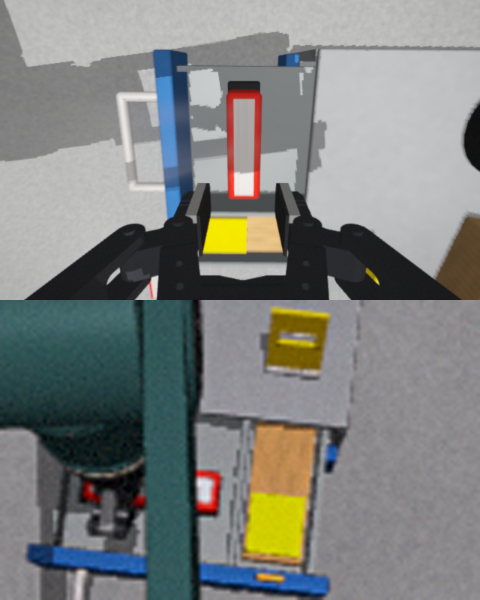

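Stapler is upright on its base, square in the compartment at (228–262, 90–200) in the half picture, fingers clear. Next I go back to the handle, grip it and push the drawer shut.

```bash
python3 -m crank '[{"x":-2,"y":-27,"z":0,"ax":0,"ay":0,"az":0,"jaw":140},{"x":0,"y":-35,"z":0,"ax":0,"ay":0,"az":0,"jaw":140},{"x":0,"y":-35,"z":0,"ax":0,"ay":0,"az":0,"jaw":140},{"x":0,"y":-29,"z":0,"ax":0,"ay":0,"az":0,"jaw":140},{"x":0,"y":0,"z":0,"ax":0,"ay":0,"az":0,"jaw":140},{"x":0,"y":0,"z":0,"ax":0,"ay":0,"az":0,"jaw":140}]' >/dev/null
python3 - <<'E'
from h import *
c=optics.calibration("wrist"); im=optics.grab_frame("wrist")
p=[.4445,.0965,.12]; u,v=proj("",p,c); print(u,v, r.state()["eef_pos"])
# bar: bright low-sat column profile on a row band above the fingers
hsv=cv2.cvtColor(im,cv2.COLOR_RGB2HSV)
for vv in (130,150,170,190,210): print(vv, im[vv,int(u)-60:int(u)+60:5].mean(1).astype(int).tolist())
E
python3 go.py .4445 .0965 .107 1.446
```

```text
324.7389454673581 188.30276572059597 [0.44334771 0.09671815 0.23988735]
130 [192, 195, 142, 134, 134, 139, 136, 133, 134, 136, 138, 131, 134, 134, 144, 172, 147, 145, 146, 147, 147, 147, 147, 147]
150 [192, 194, 193, 196, 193, 192, 191, 192, 190, 184, 137, 134, 134, 136, 147, 171, 142, 140, 135, 137, 132, 136, 134, 138]
170 [135, 138, 138, 144, 136, 136, 140, 139, 136, 138, 138, 138, 138, 138, 150, 170, 135, 136, 136, 133, 141, 142, 182, 132]
190 [195, 198, 196, 193, 194, 196, 200, 197, 195, 196, 199, 199, 196, 194, 155, 168, 135, 138, 137, 138, 136, 132, 138, 139]
210 [196, 195, 193, 198, 195, 193, 194, 196, 195, 196, 197, 196, 193, 197, 158, 166, 194, 197, 196, 194, 197, 196, 136, 137]
turn [ 0.001 -0.    -0.   ] shift-after mm [-1.000e-01  1.200e+00  1.329e+02] t 18.55 [0.4433 0.0967 0.2399] [ 3.141 -0.     1.446] F [0.5 0.6 0.6]
```

```bash
python3 -m crank '[{"x":0,"y":8,"z":35,"ax":0,"ay":0,"az":0,"jaw":140},{"x":0,"y":0,"z":35,"ax":0,"ay":0,"az":0,"jaw":140},{"x":0,"y":0,"z":30,"ax":0,"ay":0,"az":0,"jaw":140},{"x":0,"y":0,"z":17,"ax":0,"ay":0,"az":0,"jaw":140},{"x":0,"y":0,"z":8,"ax":0,"ay":0,"az":0,"jaw":140},{"x":0,"y":0,"z":8,"ax":0,"ay":0,"az":0,"jaw":140},{"x":0,"y":0,"z":0,"ax":0,"ay":0,"az":0,"jaw":140}]'; python3 -m crank '[{"x":0,"y":0,"z":0,"ax":0,"ay":0,"az":0,"jaw":255},{"x":0,"y":0,"z":0,"ax":0,"ay":0,"az":0,"jaw":255},{"x":0,"y":0,"z":0,"ax":0,"ay":0,"az":0,"jaw":255},{"x":0,"y":0,"z":0,"ax":0,"ay":0,"az":0,"jaw":255},{"x":0,"y":0,"z":0,"ax":0,"ay":0,"az":0,"jaw":255}]' 40
```

```text
time: 19.25
eef_pos: [0.4563, 0.0952, 0.1091]
tcp_rot: [3.132, -0.001, 1.446]
ft_force: [1.3, 0.4, 6.7]
width: 0.453
finger_force: 2.4
time: 19.75
eef_pos: [0.4526, 0.0958, 0.1077]
tcp_rot: [3.138, -0.001, 1.446]
ft_force: [2.4, -0.8, 6.1]
width: 0.099
finger_force: 39.0
```

```bash
python3 -m crank '[{"x":0,"y":4,"z":0,"ax":0,"ay":0,"az":0,"jaw":255},{"x":0,"y":8,"z":0,"ax":0,"ay":0,"az":0,"jaw":255},{"x":0,"y":11,"z":0,"ax":0,"ay":0,"az":0,"jaw":255},{"x":0,"y":12,"z":0,"ax":0,"ay":0,"az":0,"jaw":255},{"x":0,"y":12,"z":0,"ax":0,"ay":0,"az":0,"jaw":255},{"x":0,"y":12,"z":0,"ax":0,"ay":0,"az":0,"jaw":255},{"x":0,"y":12,"z":0,"ax":0,"ay":0,"az":0,"jaw":255},{"x":0,"y":12,"z":0,"ax":0,"ay":0,"az":0,"jaw":255},{"x":0,"y":12,"z":0,"ax":0,"ay":0,"az":0,"jaw":255},{"x":0,"y":9,"z":0,"ax":0,"ay":0,"az":0,"jaw":255},{"x":0,"y":5,"z":0,"ax":0,"ay":0,"az":0,"jaw":255},{"x":0,"y":2,"z":0,"ax":0,"ay":0,"az":0,"jaw":255}]'; for i in 1 2 3; do python3 -m crank '[{"x":0,"y":2,"z":0,"ax":0,"ay":0,"az":0,"jaw":255},{"x":0,"y":1,"z":0,"ax":0,"ay":0,"az":0,"jaw":255}]' | grep -E "pos|ft_force"; done
```

```text
time: 20.95
eef_pos: [0.5617, 0.0811, 0.1077]
tcp_rot: [3.141, 0.001, 1.446]
ft_force: [-3.3, -3.9, 9.7]
width: 0.096
finger_force: 39.7
eef_pos: [0.5641, 0.0808, 0.1078]
ft_force: [-3.2, -3.2, 10.5]
eef_pos: [0.5669, 0.0804, 0.1078]
ft_force: [-1.9, -4.0, 9.1]
eef_pos: [0.5699, 0.08, 0.1078]
ft_force: [-2.0, -3.3, 9.8]
```

```bash
for i in 1 2 3; do python3 -m crank '[{"x":0,"y":1,"z":0,"ax":0,"ay":0,"az":0,"jaw":255},{"x":0,"y":1,"z":0,"ax":0,"ay":0,"az":0,"jaw":255}]' | grep -E "pos|ft_force"; done
```

```text
eef_pos: [0.5718, 0.0798, 0.1078]
ft_force: [-2.2, -4.0, 8.4]
eef_pos: [0.5729, 0.0796, 0.1077]
ft_force: [-6.7, -3.6, 13.1]
eef_pos: [0.5729, 0.0796, 0.1077]
ft_force: [-11.0, -2.6, 19.0]
```

Shut: x stops at 0.5729 as predicted and the force builds. Releasing and lifting.

```bash
python3 -m crank '[{"x":0,"y":0,"z":0,"ax":0,"ay":0,"az":0,"jaw":140},{"x":0,"y":0,"z":0,"ax":0,"ay":0,"az":0,"jaw":140},{"x":0,"y":0,"z":0,"ax":0,"ay":0,"az":0,"jaw":140},{"x":0,"y":0,"z":0,"ax":0,"ay":0,"az":0,"jaw":140},{"x":0,"y":0,"z":-10,"ax":0,"ay":0,"az":0,"jaw":140},{"x":0,"y":0,"z":-20,"ax":0,"ay":0,"az":0,"jaw":140},{"x":0,"y":0,"z":-35,"ax":0,"ay":0,"az":0,"jaw":140},{"x":0,"y":0,"z":-40,"ax":0,"ay":0,"az":0,"jaw":140},{"x":0,"y":0,"z":-40,"ax":0,"ay":0,"az":0,"jaw":140},{"x":0,"y":0,"z":0,"ax":0,"ay":0,"az":0,"jaw":140},{"x":0,"y":0,"z":0,"ax":0,"ay":0,"az":0,"jaw":140}]'
python3 - <<'E'
from h import *
c=optics.calibration("wrist"); im=optics.grab_frame("wrist"); t=optics.grab_frame("top")
cv2.imwrite("pics/w7.png",im[:,:,::-1]);cv2.imwrite("pics/t7.png",t[:,:,::-1])
print(proj("",[.5729,.0796,.12],c), r.state()["eef_pos"])
for vv in (140,170,200): print(vv, im[vv,280:520:5].astype(int).tolist()[::1] if 0 else im[vv,290:500:5].mean(1).astype(int).tolist())
h=cv2.cvtColor(im,cv2.COLOR_RGB2HSV); b=(h[...,0]>100)&(h[...,0]<125)&(h[...,1]>120)&(h[...,2]>50)
for vv in (100,140,170,200): 
    u=np.where(b[vv])[0]; print("blue",vv,u.min() if len(u) else None,u.max() if len(u) else None, ray("",u.max(),vv,.15,c).round(4) if len(u) else None, im[vv,u.max():u.max()+40:3].mean(1).astype(int).tolist() if len(u) else None)
y=(h[...,0]>22)&(h[...,0]<35)&(h[...,1]>120)&(h[...,2]>60); v,u=np.where(y); print("yellow",len(u),u.min(),u.max(),v.min(),v.max())
E
```

```text
time: 23.25
eef_pos: [0.5764, 0.0801, 0.2529]
tcp_rot: [3.139, -0.001, 1.446]
ft_force: [-0.3, 0.7, -0.9]
width: 0.452
finger_force: 0.0
[317.24563736 184.78273481] [0.57474447 0.08005753 0.25058455]
140 [130, 127, 127, 126, 126, 142, 160, 121, 127, 129, 127, 129, 125, 160, 160, 58, 50, 52, 69, 89, 89, 92, 81, 125, 134, 189, 189, 189, 190, 190, 191, 191, 191, 192, 192, 192, 191, 190, 189, 190, 190, 190]
170 [131, 122, 126, 125, 130, 143, 157, 120, 127, 126, 135, 146, 117, 157, 156, 61, 52, 55, 85, 90, 92, 92, 99, 127, 127, 126, 125, 126, 186, 188, 188, 188, 188, 190, 191, 191, 191, 189, 189, 189, 189, 190]
200 [181, 183, 184, 186, 184, 147, 157, 179, 184, 181, 189, 187, 186, 230, 225, 60, 58, 59, 93, 93, 92, 86, 126, 125, 126, 126, 126, 185, 189, 189, 189, 188, 189, 189, 189, 189, 188, 187, 188, 188, 188, 188]
blue 100 361 403 [0.6383 0.1389 0.15  ] [78, 108, 164, 189, 189, 188, 188, 190, 190, 191, 191, 192, 191, 191]
blue 140 365 400 [0.6348 0.1126 0.15  ] [81, 109, 126, 127, 187, 189, 190, 189, 189, 189, 190, 191, 191, 191]
blue 170 364 398 [0.6321 0.0917 0.15  ] [82, 113, 126, 127, 127, 127, 127, 126, 125, 126, 131, 188, 188, 188]
blue 200 363 396 [0.6293 0.0697 0.15  ] [82, 117, 126, 125, 126, 127, 127, 126, 126, 184, 186, 188, 189, 189]
yellow 128 447 505 307 379
```

```bash
python3 -m crank '[{"x":0,"y":0,"z":-40,"ax":0,"ay":0,"az":0,"jaw":255},{"x":0,"y":0,"z":-40,"ax":0,"ay":0,"az":0,"jaw":255},{"x":-30,"y":5,"z":0,"ax":0,"ay":0,"az":0,"jaw":255},{"x":-30,"y":5,"z":0,"ax":0,"ay":0,"az":0,"jaw":255},{"x":-30,"y":5,"z":0,"ax":0,"ay":0,"az":0,"jaw":255},{"x":-30,"y":5,"z":0,"ax":0,"ay":0,"az":0,"jaw":255},{"x":-30,"y":5,"z":0,"ax":0,"ay":0,"az":0,"jaw":255},{"x":-30,"y":5,"z":0,"ax":0,"ay":0,"az":0,"jaw":255},{"x":0,"y":0,"z":0,"ax":0,"ay":0,"az":0,"jaw":255},{"x":0,"y":0,"z":0,"ax":0,"ay":0,"az":0,"jaw":255},{"x":0,"y":0,"z":0,"ax":0,"ay":0,"az":0,"jaw":255}]'
cat > look.py <<'E'
from h import *
c=optics.calibration("wrist"); im=optics.grab_frame("wrist")
h=cv2.cvtColor(im,cv2.COLOR_RGB2HSV)
y=((h[...,0]>22)&(h[...,0]<35)&(h[...,1]>120)&(h[...,2]>60)).astype(np.uint8)
for k in cv2.findContours(y,0,2)[0]:
    if cv2.contourArea(k)>30: print("yellow",cv2.contourArea(k),cv2.boxPoints(cv2.minAreaRect(k)).round(1).tolist())
a=-.125;X=np.array([np.cos(a),np.sin(a),0]);Y=np.array([-np.sin(a),np.cos(a),0])
H=np.array([.6565,-.0428,.156])
for th in (1.57,1.88,2.1): print(th,[proj("",H-X*.085*np.cos(th)+Y*s+[0,0,.085*np.sin(th)],c).round(1).tolist() for s in(-.022,.022)])
print("hinge",[proj("",H+Y*s,c).round(1).tolist() for s in(-.022,.022)])
b=((h[...,0]>100)&(h[...,0]<125)&(h[...,1]>120)&(h[...,2]>50))
for vv in (40,80,120,160,200):
    u=np.where(b[vv])[0]
    if len(u): p=ray("",u.max()+.5,vv,.15,c); print("carcass front",vv,u.max(),p.round(4))
s=r.state(); print(s["eef_pos"],s["tcp_rot"],s["ft_force"])
E
python3 look.py
```

```text
time: 24.45
eef_pos: [0.5825, -0.1015, 0.3306]
tcp_rot: [-3.139, -0.001, 1.446]
ft_force: [-0.5, 1.0, 0.9]
width: 0.0
finger_force: 0.0
yellow 378.0 [[316.0, 339.0], [332.0, 339.0], [332.0, 373.0], [316.0, 373.0]]
yellow 4160.5 [[397.8999938964844, 123.0], [407.1000061035156, 51.400001525878906], [474.8999938964844, 60.099998474121094], [465.6000061035156, 131.6999969482422]]
1.57 [[424.7, 134.2], [431.0, 61.3]]
1.88 [[462.7, 133.4], [471.2, 61.7]]
2.1 [[483.7, 131.9], [493.2, 62.4]]
hinge [[398.3, 120.7], [401.7, 67.3]]
carcass front 40 352 [0.6211 0.0056 0.15  ]
carcass front 80 351 [ 0.6171 -0.0259  0.15  ]
carcass front 120 350 [ 0.6128 -0.0595  0.15  ]
[ 0.58260538 -0.10125474  0.33095193] [-3.13991165e+00 -7.85569663e-04  1.44669535e+00] [-0.19742211 -0.80723407 -0.9021873 ]
```

```bash
python3 - <<'E'
from h import *
X=np.array([.992,-.125]);H=np.array([.657,-.042])
p=ray("top",339.7,111.8,.15)[:2]; print("carton c", -(p-H)@X)
for c in(-.052,.03,.055,.070,.075): print(c,(H-X*c).round(4))
E
python3 go.py .7086 -.0485 .225 1.446
```

```text
carton c -0.10917980217350651
-0.052 [ 0.7086 -0.0485]
0.03 [ 0.6272 -0.0383]
0.055 [ 0.6024 -0.0351]
0.07 [ 0.5876 -0.0332]
0.075 [ 0.5826 -0.0326]
turn [-0.002 -0.001  0.001] shift-after mm [ 68.  118.4 106. ] t 24.5 [ 0.5826 -0.1013  0.331 ] [-3.140e+00 -1.000e-03  1.447e+00] F [-0.2 -0.8 -0.9]
```

```bash
python3 -m crank '[{"x":17,"y":30,"z":0,"ax":0,"ay":0,"az":0,"jaw":255},{"x":17,"y":30,"z":0,"ax":0,"ay":0,"az":0,"jaw":255},{"x":17,"y":30,"z":0,"ax":0,"ay":0,"az":0,"jaw":255},{"x":17,"y":28,"z":0,"ax":0,"ay":0,"az":0,"jaw":255},{"x":0,"y":0,"z":0,"ax":0,"ay":0,"az":0,"jaw":255},{"x":0,"y":0,"z":30,"ax":0,"ay":0,"az":0,"jaw":255},{"x":0,"y":0,"z":30,"ax":0,"ay":0,"az":0,"jaw":255},{"x":0,"y":0,"z":26,"ax":0,"ay":0,"az":0,"jaw":255},{"x":0,"y":0,"z":20,"ax":0,"ay":0,"az":0,"jaw":255},{"x":0,"y":0,"z":0,"ax":0,"ay":0,"az":0,"jaw":255},{"x":0,"y":0,"z":0,"ax":0,"ay":0,"az":0,"jaw":255}]'; python3 go.py .6272 -.0383 .22 1.446
```

```text
time: 25.6
eef_pos: [0.7081, -0.049, 0.2261]
tcp_rot: [-3.141, -0.0, 1.447]
ft_force: [-0.1, 0.8, 0.8]
width: -0.0
finger_force: 0.0
turn [-0.001 -0.     0.001] shift-after mm [  0.6 -81.6   6.1] t 25.6 [ 0.7081 -0.049   0.2261] [-3.141 -0.     1.447] F [-0.1  0.8  0.8]
```

```bash
for i in 1 2; do python3 -m crank '[{"x":0,"y":-8,"z":0,"ax":0,"ay":0,"az":0,"jaw":255},{"x":0,"y":-8,"z":0,"ax":0,"ay":0,"az":0,"jaw":255},{"x":0,"y":-8,"z":0.5,"ax":0,"ay":0,"az":0,"jaw":255},{"x":0,"y":-8,"z":0.5,"ax":0,"ay":0,"az":0,"jaw":255},{"x":0,"y":-8,"z":0.5,"ax":0,"ay":0,"az":0,"jaw":255}]' | grep -E "pos|ft_force"; done; python3 look.py | grep -E yellow
```

```text
eef_pos: [0.6682, -0.0446, 0.2249]
ft_force: [2.0, -1.0, 0.2]
eef_pos: [0.6284, -0.0395, 0.2227]
ft_force: [0.8, -0.3, 0.5]
yellow 4394.0 [[253.60000610351562, 233.1999969482422], [367.6000061035156, 176.1999969482422], [397.20001220703125, 235.39999389648438], [283.20001220703125, 292.3999938964844]]
```

```bash
python3 -m crank '[{"x":0,"y":-8,"z":2,"ax":0,"ay":0,"az":0,"jaw":255},{"x":0,"y":-8,"z":2,"ax":0,"ay":0,"az":0,"jaw":255},{"x":0,"y":-8,"z":3,"ax":0,"ay":0,"az":0,"jaw":255},{"x":0,"y":-7,"z":4,"ax":0,"ay":0,"az":0,"jaw":255},{"x":0,"y":-7,"z":5,"ax":0,"ay":0,"az":0,"jaw":255},{"x":0,"y":-5,"z":5,"ax":0,"ay":0,"az":0,"jaw":255},{"x":0,"y":-2,"z":5,"ax":0,"ay":0,"az":0,"jaw":255}]'; python3 go.py .5821 -.0326 .185 1.446;  python3 look.py | grep -E yellow
```

```text
time: 27.35
eef_pos: [0.5834, -0.0338, 0.1962]
tcp_rot: [-3.14, -0.0, 1.446]
ft_force: [-1.1, -0.5, 0.8]
width: 0.001
finger_force: 0.4
turn [-0.001 -0.    -0.   ] shift-after mm [ 1.  -1.4 11.2] t 27.35 [ 0.5834 -0.0338  0.1962] [-3.14  -0.     1.446] F [-1.1 -0.5  0.8]
yellow 9561.5 [[309.5, 208.5], [460.8999938964844, 188.10000610351562], [472.20001220703125, 272.29998779296875], [320.79998779296875, 292.70001220703125]]
```

```bash
for i in 1 2 3 4 5; do python3 -m crank '[{"x":0,"y":0,"z":2.5,"ax":0,"ay":0,"az":0,"jaw":255},{"x":0,"y":0,"z":2.5,"ax":0,"ay":0,"az":0,"jaw":255}]' | grep -E "pos|ft_force"; done
```

```text
eef_pos: [0.5848, -0.034, 0.1917]
ft_force: [0.5, 0.3, 0.4]
eef_pos: [0.5848, -0.034, 0.1867]
ft_force: [-0.2, 0.6, 1.3]
eef_pos: [0.5846, -0.034, 0.1816]
ft_force: [0.2, 0.4, 0.4]
eef_pos: [0.5845, -0.034, 0.1766]
ft_force: [0.7, 0.0, 1.1]
eef_pos: [0.5845, -0.034, 0.1716]
ft_force: [0.3, 0.0, 1.2]
```

```bash
for i in 1 2 3 4 5; do python3 -m crank '[{"x":0,"y":0,"z":1,"ax":0,"ay":0,"az":0,"jaw":255},{"x":0,"y":0,"z":1,"ax":0,"ay":0,"az":0,"jaw":255}]' | grep -E "pos|ft_force"; done;  python3 look.py | grep -E yellow
```

```text
eef_pos: [0.5845, -0.0339, 0.1697]
ft_force: [-0.1, 0.8, 1.2]
eef_pos: [0.5845, -0.034, 0.1678]
ft_force: [-0.1, 0.7, 0.0]
eef_pos: [0.5845, -0.034, 0.1658]
ft_force: [-0.3, 0.2, 0.5]
eef_pos: [0.5845, -0.034, 0.1637]
ft_force: [-0.7, -0.1, 0.8]
eef_pos: [0.5846, -0.034, 0.1628]
ft_force: [-4.8, -0.0, 15.3]
yellow 10790.5 [[295.0, 299.1000061035156], [296.0, 207.3000030517578], [482.0, 209.5], [481.0, 301.29998779296875]]
```

Firm stop at 15 N, exactly at plate-flat height. Lifting and checking numerically.

```bash
python3 -m crank '[{"x":0,"y":0,"z":0,"ax":0,"ay":0,"az":0,"jaw":255},{"x":0,"y":0,"z":-5,"ax":0,"ay":0,"az":0,"jaw":255},{"x":0,"y":0,"z":-25,"ax":0,"ay":0,"az":0,"jaw":255},{"x":0,"y":0,"z":-40,"ax":0,"ay":0,"az":0,"jaw":255},{"x":0,"y":0,"z":-40,"ax":0,"ay":0,"az":0,"jaw":255},{"x":-30,"y":0,"z":-40,"ax":0,"ay":0,"az":0,"jaw":255},{"x":-40,"y":0,"z":-10,"ax":0,"ay":0,"az":0,"jaw":255},{"x":0,"y":0,"z":0,"ax":0,"ay":0,"az":0,"jaw":255},{"x":0,"y":0,"z":0,"ax":0,"ay":0,"az":0,"jaw":255}]'
cat >> look.py <<'E'
H=np.array([.657,-.042,.156])
for th in (0,.1,.2): print(th,[proj("",H+X*-l*np.cos(th)+Y*s+[0,0,l*np.sin(th)],c).round(1).tolist() for l in(0,.085) for s in(-.022,.022)])
v,u=np.where(y); m=(v<320); print("yellow ext", np.percentile(u[m],[1,99]),np.percentile(v[m],[1,99]))
T=optics.grab_frame("top"); t0=cv2.imread("pics/top0.png")[:,:,::-1]
d=(cv2.absdiff(T,t0).max(2)>60).astype(np.uint8); d=cv2.morphologyEx(d,cv2.MORPH_OPEN,np.ones((3,3)))
for k in cv2.findContours(d,0,2)[0]:
    if cv2.contourArea(k)>40: print("diff",cv2.boundingRect(k))
E
python3 look.py
```

```text
time: 30.35
eef_pos: [0.5757, -0.104, 0.322]
tcp_rot: [3.141, -0.0, 1.444]
ft_force: [-1.5, 0.3, -1.2]
width: 0.002
finger_force: 0.0
yellow 282.0 [[319.0, 341.0], [332.0, 341.0], [332.0, 373.0], [319.0, 373.0]]
yellow 5346.5 [[309.0, 115.0], [309.0, 59.0], [408.0, 59.0], [408.0, 115.0]]
1.57 [[438.8, 130.2], [446.1, 53.8]]
1.88 [[478.0, 129.3], [487.7, 54.2]]
2.1 [[499.4, 127.8], [510.0, 55.2]]
hinge [[407.4, 117.4], [411.2, 62.0]]
carcass front 40 360 [0.6207 0.0011 0.15  ]
carcass front 80 358 [ 0.6161 -0.0294  0.15  ]
carcass front 120 357 [ 0.6121 -0.0621  0.15  ]
[ 0.57539163 -0.10316635  0.32126008] [-3.14062493e+00 -8.81710012e-04  1.44499013e+00] [-0.15595021 -0.18947091  0.28374164]
0 [[408.0, 116.3], [411.8, 60.9], [307.5, 116.5], [306.7, 61.0]]
0.1 [[408.0, 116.3], [411.8, 60.9], [307.6, 117.4], [306.8, 60.4]]
0.2 [[408.0, 116.3], [411.8, 60.9], [308.8, 118.4], [308.0, 59.7]]
yellow ext [309. 406.] [ 60. 115.]
diff (317, 379, 13, 11)
diff (176, 366, 113, 34)
diff (613, 353, 27, 16)
diff (555, 348, 46, 27)
diff (282, 316, 21, 30)
diff (404, 288, 175, 112)
diff (416, 285, 8, 10)
diff (263, 159, 87, 24)
diff (307, 66, 157, 243)
```

```bash
python3 -c "
from cell import r
print(r.finish_job())"
```

```text
the job is handed in; nothing more can be done
None
```

The job is handed in at about 30 s: the stapler lies on its base in the upper drawer's empty compartment, the drawer is pushed shut, and the hasp is pressed flat over the staple. The drawer had been pulled out to its stop, but sat several mm inside it when I came back to shut it. The final state was checked by measurement, not by viewing a picture.

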